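# Load the gas canister into the table stove

### The job

Load the gas canister into the table stove: lay it in the cradle, valve end towards the regulator and the notch in its collar still on top, so that it sits down on both rails of the V, and slide it along until you feel the collar press against the regulator; be gentle, the regulator's brass seat must not be rammed. Then push the black lock paddle all the way down so that the gate stands up behind the canister, and let go. Leave the other things on the table alone.

Things in the scene. Friction and masses are not known exactly. Their poses are not given: they have to be found in the camera images.
- stove: Portable gas stove, dark steel, fixed to the table, 280 mm long (its x), 330 mm wide (y). Origin: on the table under the cradle's middle; x runs along the cradle to the regulator and the front panel (x 136-140 mm, 75 mm high), z up. Open canister tray at y -62 to 70 mm; it is open above and at its rear (-x) end. Burner side body y 70 to 268 mm, 73 mm high.
- cradle (a point): Point on the axis of a canister seated in the cradle, 50 mm above the stove's origin. The cradle is two steel strips sloped 45 deg, a V along stove x from -75 to 55 mm; their upper edges are 30 mm above the table, outermost at y +-30 mm. A seated canister's underside is 17 mm above the table. For x < 90 mm nothing but the strips stands over 17 mm high between y -66 and 70 mm.
- regulator_mid (a point): Middle of the range in which the regulator's face may lie: on the seated canister's axis, stove x 96 mm. It is an aluminium block with a brass face 44 x 44 mm looking to stove -x, with a 15 mm hole for the valve stem. Its bracket is slotted: the true face lies up to 4 mm before or behind this point, unmeasured, to be felt. 4 to 8 N on it seats the canister; over 12 N harms it.
- burner (a point): Top centre of the burner head, 91 mm above the table, stove x -4, y 169 mm; the four pan supports round it are 96 mm high and reach 87 mm from it.
- canister: Gas canister, white steel with a grey band, lying loose, 0.17 to 0.37 kg. Body 66 mm diameter, 144 mm long, then a rounded shoulder, a steel collar of 41 mm diameter and a valve stem (8 mm thick, 7 mm long). Base to collar face 178 mm. Origin: on the axis, half way between base and collar face; x along the axis to the valve, z to the dark notch in the collar (upward at the start).
- canister_collar (a point): Centre of the canister's collar face, at the valve end, 89 mm along +x from the canister's origin; the stem starts here. When home this face lies on the regulator's brass face. Sliding the canister along the cradle takes 2 to 6 N by itself (friction about 0.6), besides the push on the regulator.
- lock (a joint): Turn of the lock, rad: 0 open, 0.6 locked (hard stop). A bar along stove x at y -62 mm, 10 mm above the table, carries a black thumb paddle outside and a steel gate at the rear (stove x -87.5 to -93.5 mm): one rigid piece. Open, the gate lies flat, 8 to 13 mm high. Pressing the paddle down swings it up behind the canister's base. It stays where left; turning takes 0.1 N m (2 to 4 N on the paddle).
- lock_paddle (a point): Point in the mid-plane of the lock paddle, 45 mm from the bar's axis, at stove x 82 mm. The paddle is a plate 4 mm thick, 30 mm wide (along stove x), from 6 to 56 mm from the bar's axis, pointing outwards (stove -y) and rising at 35 deg when the lock is at 0, level when at 0.6.

How it is judged (in metres and radians):
On the way, in this order (a step that is already met when the one before it is completed fails the run):
1. the canister lies in the cradle and is pressed against the regulator (over 3 N for 0.15 s) (contact force between canister and regulator above 3 N and angle between the x axis of canister and the x axis of stove, either way round below 0.05 rad and z of canister in the frame of stove below 0.0535 m), for 0.15 s.
2. the lock paddle is pushed down (value of joint lock above 0.5 rad), for 0.2 s.
At the end, for the whole second after the job is handed in: The canister rests on both rails of the V, its axis within 0.04 rad of the cradle's, its collar within 2.5 mm of the regulator's face, the notch within 23 degrees of the top; the lock is at more than 0.5 rad; nothing moves (distance between canister_collar and regulator_c0 below 0.0235 m and contact force between canister and stove_c0 above 0.2 N and contact force between canister and stove_c1 above 0.2 N and angle between the x axis of canister and the x axis of stove, either way round below 0.04 rad and angle between canister's own z axis and vertical below 0.4 rad and value of joint lock above 0.5 rad and linear speed of canister below 0.01 m/s); the robot touches nothing.
It fails at once if the canister is rammed against the regulator (over 12 N) (contact force between canister and regulator above 12 N).
It fails at once if another thing on the table is moved by more than 30 mm (distance of any of food_box, rolling_pin, cup, bowl, soy_sauce, plate, spoon, tray_cover from where it was at the start of the episode above 0.03 m).
It also fails if it takes over 72 s, if anything falls off the work surface, if the arm or the gripper's body presses on something with over 40 N, if the wrist force passes 120 N, or if a joint passes its speed limit or range.

### The arm

A 6-joint arm with a two-finger parallel gripper is mounted at the origin on the work surface. World frame = base frame: x ahead of the robot, y to its left, z up, the work surface at z = 0. Lengths are in mm, angles in rad, forces in N, time in s.
With the tool pointing down it reaches from about 300 to 775 mm from the base axis. Payload 14.6 kg.
Tool frame: the origin (TCP) lies at the very end of the fingers, on their centre line; the grasp point (between the pads) lies 19 mm behind it (grip_point_offset is the distance from the TCP to the grasp point, in mm); z points along the fingers, y is the line along which they close (so a half turn about z gives the same grasp; the last joint's range is limited). The gripper opens to 94 mm and grips with 3 to 60 N. Pads are 16 mm wide; open, the fingers measure 119 mm over their backs; the gripper's body (75 mm by 177 mm) begins 78 mm behind the grasp point.
Start: joints at [1.152, 0.3, 1.521, -0, 1.321, -0.067], TCP at [189.52, 516.305, 205.446] pointing down, gripper open.
Joint ranges: [-3.03, 3.03], [-0.79, 2.21], [0.23, 2.52], [-1.04, 4.18], [0, 3.07], [-2.55, 2.55]. Speed limits (rad/s): [2.22, 2.22, 2.57, 3.14, 3.14, 3.14].

### API

Orientations are given as [roll, pitch, yaw] about the fixed x, y, z axes, in that order (R = Rz(yaw) Ry(pitch) Rx(roll)).
In Python, from cell import read_state, camera, camera_info, sign_off, grip_point_offset gives the robot as it stands.
- The arm moves only by the shell command python3 -m handwheel 'ROWS' [FORCE]. ROWS is text: rows parted by semicolons, each of 5 numbers parted by spaces: the shift along the world's x, y, z in units of 40 mm (1.0 is 40 mm), then the turn about the world's z in units of 5 degrees (1.0 is 5 degrees), then the closure, from 0 (fully open) to 1 (shut). In form: dx dy dz yaw gripper; .... A call has 1 to 12 rows; each row shifts and turns the commanded pose from where the row before left it; what a row does not reach is not made up. A row lasts 1/12 s, in which the tool goes at most 41.7 mm and 7.16 degrees, less where a joint would pass 70% of its speed; a pose out of reach is approached as far as the arm can. A call is refused whole if a number of a shift passes 1 or a number of a turn 1, either way. A call with a gripper value outside its range is refused whole. The fingers move at their own pace and stop on an object; FORCE is the grip in N (left out, the last holds). Time passes only in rows, so rows that do not move let the fingers close. It gives the time, the measured TCP pose, the force, the opening and the grip force at its end, in the units of the state.
- read_state(): the state, without advancing time (a new reading comes with each control period).
- camera(name): name is "scene" or "top"; returns (picture, depth): 420x560x3 uint8, red, green, blue; 420x560 float32, mm along the optical axis (not along the pixel's ray), 0 where there is no reading.
- camera_info(name): a dict with "intrinsics" (3x3 intrinsics, pixels), "world_from_camera" (4x4, takes a point from camera to world coordinates). Camera axes: x right, y down, z forward; pixel columns grow to the right and rows downward; lengths in mm; the calibration is good to about 2 mm. A picture is of the moment at which its call begins. camera_info takes no time and is no camera call.
- sign_off(): hands the job in; it is judged then, once.
The state is a dict: "clock": time; "joints": joint angles; "qd": joint speeds; "effort": joint torques, N m; "eef_pos": TCP position; "eef_rot": TCP orientation; "wrist_force": force on the tool from outside, world axes, zero at the start; "moment": the same for the moment, N m; "finger_gap": finger opening in mm; "finger_force": force on a finger pad.
Only numpy, scipy, OpenCV 4.12 (cv2) and the standard library are available. Lean on these libraries where they do the work, as an engineer would, in place of code of your own. Each camera call takes 0.05 s, during which the arm holds its last target. There are 200 camera calls.

## Working session

There is one attempt and no reset: what is moved stays moved. The work goes in short steps, Python scripts to look and compute and a shell command to move; the robot and the scene stay as the last step left them, time stands still between calls to the robot, and variables do not carry over. Pictures are saved under pics/ and viewed, at most 10 in all, crops included, and the job is handed in when it is done.

```bash
mkdir -p pics; cat > h.py <<'E'
import numpy as np, cv2
from cell import *
def snap(n):
    im,d=camera(n); np.savez(f'pics/{n}.npz',im=im,d=d); return im,d
def pts(n,d):
    i=camera_info(n);K=np.array(i["intrinsics"]);T=np.array(i["world_from_camera"])
    v,u=np.mgrid[:d.shape[0],:d.shape[1]]
    P=np.stack([(u-K[0,2])/K[0,0]*d,(v-K[1,2])/K[1,1]*d,d],-1)
    return P@T[:3,:3].T+T[:3,3]
E
python3 - <<'E'
from h import *
for n in("scene","top"):
    im,d=snap(n); cv2.imwrite(f'pics/{n}1.png',im[:,:,::-1]); print(n,np.round(camera_info(n)["world_from_camera"],2).tolist(),(d>0).mean())
s=read_state();print(s,grip_point_offset)
E
```

```text
scene [[-0.58, 0.56, -0.59, 1118.94], [0.82, 0.38, -0.43, 308.1], [-0.02, -0.73, -0.68, 689.01], [0.0, 0.0, 0.0, 1.0]] 0.9959906462585034
top [[-0.02, -0.99, 0.17, 420.08], [-1.0, 0.02, 0.01, -92.8], [-0.02, -0.17, -0.99, 1090.18], [0.0, 0.0, 0.0, 1.0]] 0.9957908163265307
{'clock': 0.1, 'joints': array([ 1.15243592e+00,  3.00409515e-01,  1.52150728e+00,  1.76194991e-05,
        1.32073504e+00, -6.66027246e-02]), 'qd': array([-0.00096605, -0.00109933, -0.00224566,  0.0021763 , -0.00218721,
        0.00104677]), 'effort': array([ 1.11039622e-03, -5.32645833e+01, -3.53288198e+01,  7.09676463e-02,
        2.34395906e-02, -7.46729347e-05]), 'eef_pos': array([189.40359274, 516.10272014, 204.95134019]), 'eef_rot': array([-3.14053695e+00, -8.75213367e-05,  2.78983056e+00]), 'wrist_force': array([-0.06124384,  0.13060363,  0.46819966]), 'moment': array([ 0.01546313, -0.03372191,  0.00468438]), 'finger_force': 0.0, 'finger_gap': 94.2487512435154} 18.8
```

View pics/scene1.png

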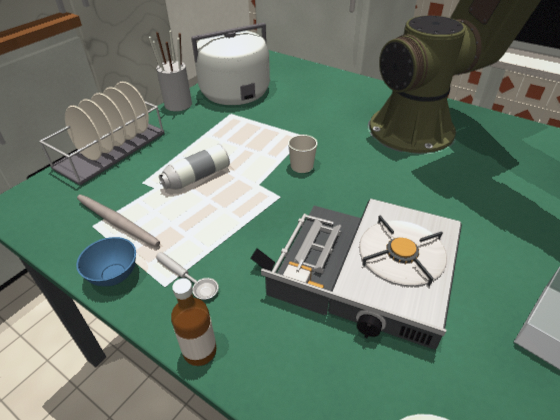

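View pics/top1.png

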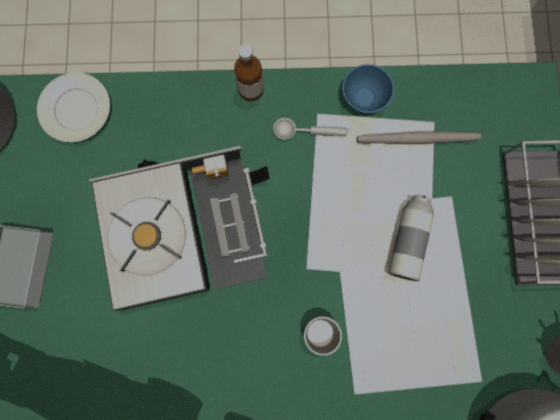

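Top view: the canister is at about (411,237) with its valve up-image (world +x). The stove's cradle is at (230,225), regulator at (212,170), paddle at (260,176). Next I measure both.

```bash
python3 - <<'E'
from h import *
for n in("top","scene"):
    z=np.load(f'pics/{n}.npz');im,d=z['im'],z['d'];P=pts(n,d);print('==',n)
    # table height
    if n=="top": 
        t=P[290:330,260:300].reshape(-1,3);print('table',t.mean(0),t[:,2].std())
        m=np.zeros(d.shape,bool);m[185:290,380:445]=1
        s=np.zeros(d.shape,bool);s[140:310,85:285]=1
    else:
        m=np.zeros(d.shape,bool);m[140:195,150:237]=1
        s=np.zeros(d.shape,bool);s[195:350,240:470]=1
    c=P[m&(P[...,2]>12)&(d>0)]
    # cylinder-fit: body axis from plane-projected points
    from scipy.optimize import least_squares
    def f(p):
        a=np.array([np.cos(p[2]),np.sin(p[2])]);q=c[:,:2]-p[:2]
        lat=-q[:,0]*a[1]+q[:,1]*a[0]
        return np.hypot(lat,c[:,2]-p[3])-33
    r=least_squares(f,[*c[:,:2].mean(0),0,33],loss='soft_l1',f_scale=2)
    a=np.array([np.cos(r.x[2]),np.sin(r.x[2])]);al=(c[:,:2]-r.x[:2])@a
    print('can',r.x,np.degrees(r.x[2]),'along pct',np.percentile(al,[0,.5,1,2,50,98,99,99.5,100]).round(1),np.median(abs(r.fun)),len(c))
    for lo,hi in((-100,-60),):pass
    h,e=np.histogram(al,bins=np.arange(-110,125,5));print([(int(x),int(k),round(float(np.percentile(c[(al>=x)&(al<x+5),2],98)),0)) for x,k in zip(e,h) if k])
    # stove body top
    b=P[s&(P[...,2]>66)&(P[...,2]<80)]
    rc=cv2.minAreaRect(b[:,:2].astype(np.float32));print('body rect',rc,np.median(b[:,2]))
    bp=cv2.boxPoints(rc);print(bp.round(0).tolist())
E
```

```text
== top
table [387.0899668  -87.69123909   5.07502246] 71.95677011704045
can [ 1.56110615e+03 -6.88506263e+02 -2.95973015e-01  3.26156814e+01] -16.95800461649513 along pct [-1160.4 -1160.1 -1160.  -1159.8 -1079.9  -986.7  -983.5  -982.6  -974.2] 1.1713816184155785 2566
[]
body rect ((565.4411010742188, 122.5511474609375), (283.5530090332031, 329.6659240722656), 11.898492813110352) 74.35966328994152
[[393.0, 255.0], [461.0, -68.0], [738.0, -10.0], [670.0, 313.0]]
== scene
can [ 6.88250671e+02 -4.27787469e+02 -3.16424066e-01  3.26054260e+01] -18.129763532246894 along pct [-249.4 -248.  -246.6 -244.9 -153.5  -70.1  -69.6  -68.5  -62.5] 1.4085942453906775 1757
[(-110, 50, 67.0), (-105, 56, 66.0), (-100, 54, 65.0), (-95, 57, 63.0), (-90, 52, 61.0), (-85, 53, 57.0), (-80, 34, 53.0), (-75, 57, 54.0), (-70, 26, 51.0), (-65, 4, 36.0)]
body rect ((565.7213745117188, 122.42889404296875), (282.0987548828125, 329.6093444824219), 11.670278549194336) 73.29458031011632
[[394.0, 255.0], [461.0, -68.0], [737.0, -10.0], [671.0, 312.0]]
```

```bash
python3 - <<'E'
from h import *
z=np.load('pics/top.npz');im=z['im'];a=cv2.resize(im[140:300,180:280,::-1],None,fx=3.6,fy=3.6,interpolation=cv2.INTER_CUBIC)
b=cv2.resize(im[185:290,380:450,::-1],None,fx=5.4,fy=5.4,interpolation=cv2.INTER_CUBIC)
h=min(len(a),len(b));cv2.imwrite('pics/crop1.png',np.hstack([a[:h],b[:h]]));print(a.shape,b.shape)
E
```

```text
(576, 360, 3) (567, 378, 3)
```

View pics/crop1.png

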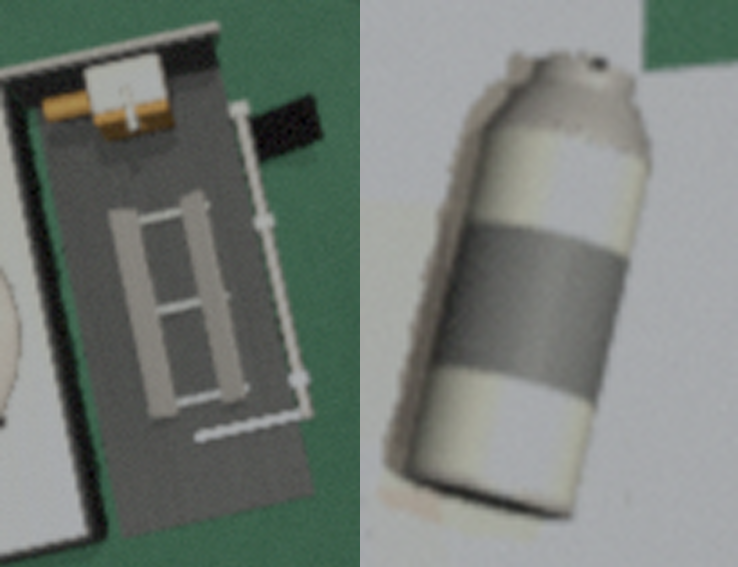

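The canister origin is at about (537,-377) with yaw about -17.5°. The stove yaw is about 11.8° and its origin about (587,22). I'll start the move towards the canister and refine the stove pose meanwhile.

```bash
python3 -m handwheel '.35 -.92 0 .53 0;.35 -.92 0 0 0;.35 -.92 0 0 0;.35 -.92 0 0 0;.35 -.92 0 0 0;.35 -.92 0 0 0;.35 -.92 0 0 0;.35 -.92 0 0 0;.35 -.92 0 0 0;.35 -.92 0 0 0;.35 -.92 0 0 0;.35 -.92 0 0 0' 20
python3 - <<'E'
from h import *
O=np.array([586.6,21.7]);y=np.radians(11.8);R=np.array([[np.cos(y),-np.sin(y)],[np.sin(y),np.cos(y)]])
for n in("top","scene"):
    z=np.load(f'pics/{n}.npz');P=pts(n,z['d']).reshape(-1,3);S=P.copy();S[:,:2]=(P[:,:2]-O)@R
    print(n)
    def sel(a,b,c,d,e,f):return S[(S[:,0]>a)&(S[:,0]<b)&(S[:,1]>c)&(S[:,1]<d)&(S[:,2]>e)&(S[:,2]<f)]
    for x0 in(-70,-40,-10,20):
        q=sel(x0,x0+30,-45,45,12,40);L=q[q[:,1]>0];Q=q[q[:,1]<0]
        print(' strips',x0,[ (len(k),np.percentile(k[:,1],[5,50,95]).round(1).tolist(),np.percentile(k[:,2],[5,50,95]).round(1).tolist()) for k in(L,Q) if len(k)])
    q=sel(-110,90,-36,36,16,40);print(' strip x',np.percentile(q[:,0],[1,2,98,99]).round(1))
    q=sel(75,134,-30,30,45,90);print(' reg',len(q),[np.percentile(q[:,i],[2,50,98]).round(1).tolist() for i in range(3)])
    q=sel(60,105,-125,-72,14,60);print(' paddle',len(q),[np.percentile(q[:,i],[2,50,98]).round(1).tolist() for i in range(3)])
    q=sel(-130,60,-40,60,-5,9);print(' tray',len(q),np.median(q[:,2]))
    q=sel(120,150,-90,290,60,80);k=np.polyfit(q[:,1],q[:,0],1);print(' panel yaw err deg',-np.degrees(k[0]),k[1],np.percentile(q[:,1],[.5,99.5]))
E
```

```text
clock: 1.1
eef_pos: [357.6, 72.8, 205.5]
eef_rot: [3.141, 0.0, 2.836]
wrist_force: [0.0, 0.2, -0.3]
finger_gap: 94.1
finger_force: 0.0
top
 strips -70 [(110, [14.3, 21.3, 29.2], [16.6, 24.7, 31.8]), (104, [-28.1, -20.3, -11.7], [16.3, 24.7, 31.5])]
 strips -40 [(120, [7.3, 21.2, 29.3], [15.9, 25.0, 31.6]), (111, [-28.4, -20.0, -6.9], [15.1, 24.1, 30.9])]
 strips -10 [(105, [15.1, 22.1, 29.3], [17.0, 25.4, 31.2]), (97, [-28.2, -21.0, -13.6], [17.3, 26.2, 31.2])]
 strips 20 [(117, [6.4, 21.3, 29.0], [15.6, 24.2, 31.7]), (109, [-28.5, -20.5, -6.7], [16.5, 24.3, 31.4])]
 strip x [-77.3 -76.2  49.2  51. ]
 reg 472 [[94.6, 112.6, 133.8], [-23.2, 0.4, 28.0], [47.4, 71.9, 78.2]]
 paddle 221 [[65.1, 79.0, 94.1], [-107.8, -90.5, -72.9], [19.4, 31.8, 42.9]]
 tray 2732 4.379842862054147
 panel yaw err deg 0.4820990203359705 132.37586162656063 [-57.64508452 266.02781669]
scene
 strips -70 [(70, [9.0, 21.3, 28.9], [14.8, 24.7, 29.9]), (92, [-28.3, -20.6, -10.8], [15.3, 22.6, 29.8])]
 strips -40 [(84, [6.0, 21.0, 28.8], [15.1, 23.1, 30.0]), (104, [-28.6, -20.6, -6.1], [14.6, 23.2, 29.9])]
 strips -10 [(75, [13.8, 21.6, 28.7], [17.0, 25.0, 29.9]), (93, [-28.1, -21.1, -14.7], [17.8, 24.8, 30.5])]
 strips 20 [(106, [5.1, 21.3, 28.8], [13.2, 22.6, 30.2]), (116, [-29.2, -21.5, -4.1], [13.4, 22.7, 29.1])]
 strip x [-76.9 -75.7  51.   51.7]
 reg 427 [[92.3, 113.2, 131.2], [-21.3, 2.1, 25.0], [55.9, 71.7, 78.0]]
 paddle 263 [[64.7, 79.8, 94.3], [-108.0, -89.8, -72.9], [18.1, 30.9, 42.7]]
 tray 1855 3.886247752012764
 panel yaw err deg 0.5782153324398183 135.08968798134927 [-59.34647411 265.56537369]
```

The stove origin refines to (584.1,21.5) with yaw 11.8°. I continue to above the canister.

```bash
python3 -m handwheel '.34 -.93 0 0 0;.34 -.93 0 0 0;.34 -.93 0 0 0;.34 -.93 0 0 0;.34 -.93 0 0 0;.34 -.93 0 0 0;.34 -.93 0 0 0;.34 -.93 0 0 0;.34 -.93 0 0 0;.34 -.93 0 0 0;.35 -.93 0 0 0;.35 -.93 0 0 0'
python3 -m handwheel '0 0 -.8 0 0;0 0 -.8 0 0;0 0 0 0 0;0 0 0 0 0'
python3 - <<'E'
from h import *
s=read_state();print(s['eef_pos'],s['eef_rot'],s['wrist_force'])
im,d=snap('scene');im2,_=snap('top')
cv2.imwrite('pics/c2.png',np.hstack([cv2.resize(im[100:220,110:270,::-1],None,fx=2.4,fy=2.4),cv2.resize(im2[165:305,350:480,::-1],None,fx=2.06,fy=2.06)[:288]]))
E
```

```text
clock: 2.1
eef_pos: [521.7, -373.6, 204.9]
eef_rot: [3.141, -0.001, 2.836]
wrist_force: [0.8, -0.1, 0.8]
finger_gap: 93.6
finger_force: 0.0
clock: 2.43
eef_pos: [520.9, -371.2, 140.5]
eef_rot: [3.14, -0.003, 2.836]
wrist_force: [0.2, -0.1, 0.7]
finger_gap: 93.8
finger_force: 0.0
[ 520.94492309 -371.17828299  140.46499875] [ 3.14030686 -0.00323635  2.83606078] [ 0.19791394 -0.05036671  0.68363484]
```

View pics/c2.png

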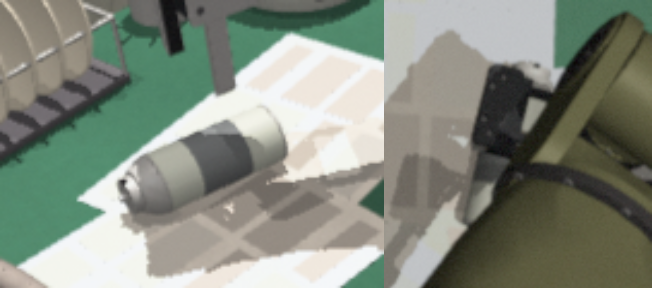

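The fingers straddle the canister; in the scene crop one finger stands behind its body. Now I descend and grip.

```bash
python3 -m handwheel '.03 -.03 -.8 0 0;0 0 -.8 0 0;0 0 -.6 0 0;0 0 -.5 0 0;0 0 -.3 0 0;0 0 -.14 0 0;0 0 0 0 0'
python3 -m handwheel '0 0 0 0 .2;0 0 0 0 .4;0 0 0 0 .4;0 0 0 0 .4;0 0 0 0 .5;0 0 0 0 .5;0 0 0 0 .5' 20
```

```text
clock: 3.12
eef_pos: [523.1, -373.0, 16.4]
eef_rot: [-3.141, 0.001, 2.836]
wrist_force: [0.9, 0.1, -0.2]
finger_gap: 94.2
finger_force: 0.0
clock: 3.7
eef_pos: [523.0, -373.0, 16.5]
eef_rot: [-3.141, 0.001, 2.836]
wrist_force: [-1.0, 1.0, 6.7]
finger_gap: 65.8
finger_force: 20.0
```

```bash
python3 -m handwheel '0 0 .2 0 .5;0 0 .4 0 .5;0 0 .7 0 .5;0 0 .8 0 .5;0 0 .7 0 .5;0 0 0 0 .5;0 0 0 0 .5'
python3 -m handwheel '0 .4 0 .3 .5;.1 .8 0 .6 .5;.1 .9 0 .6 .5;.1 .9 0 .6 .5;.1 .9 0 .6 .5;.1 .9 0 .6 .5;.1 .9 0 .6 .5;.1 .9 0 .6 .5;.1 .9 0 .6 .5;.1 .9 0 .4 .5;.1 .8 0 .3 .5;0 .4 0 .26 .5'
python3 -m handwheel '0 0 0 0 .5;0 0 0 0 .5;0 0 0 0 .5;0 0 0 0 .5'
```

```text
clock: 4.28
eef_pos: [523.0, -373.2, 129.3]
eef_rot: [-3.141, 0.002, 2.836]
wrist_force: [-0.2, 0.1, -2.4]
finger_gap: 65.7
finger_force: 20.0
clock: 5.28
eef_pos: [562.0, 14.4, 126.2]
eef_rot: [3.14, -0.003, -2.915]
wrist_force: [0.6, 0.6, -2.4]
finger_gap: 65.4
finger_force: 20.0
clock: 5.62
eef_pos: [562.5, 10.0, 127.3]
eef_rot: [3.142, -0.001, -2.92]
wrist_force: [-0.2, -0.3, -1.6]
finger_gap: 65.3
finger_force: 20.0
```

```bash
python3 - <<'E'
from h import *
from scipy.optimize import least_squares
s=read_state();print(s['eef_pos'],s['eef_rot'],s['wrist_force'],s['finger_gap'],s['finger_force'])
n='scene';im,d=snap(n);P=pts(n,d)
cv2.imwrite('pics/c3.png',cv2.resize(im[110:330,220:480,::-1],None,fx=2.6,fy=2.6))
E
```

```text
[562.4867362   10.01439316 127.30984831] [ 3.14150680e+00 -8.91187712e-04 -2.91991605e+00] [-0.24668395 -0.25349231 -1.60569314] 65.3460411261393 19.976454377174377
```

View pics/c3.png

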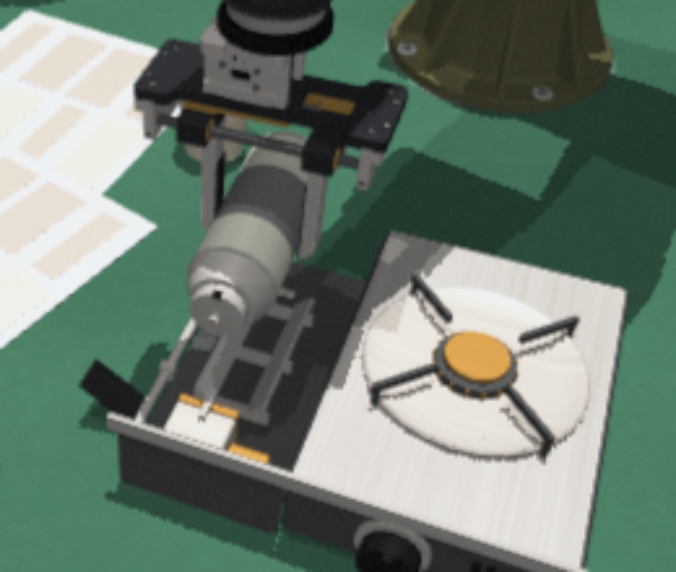

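The canister is held with its notch on top, above the cradle and slightly to its -y side. I check its pose from depth.

```bash
cat > fit.py <<'E'
from h import *
from scipy.optimize import least_squares
O=np.array([584.1,21.5]);y=np.radians(11.8);R=np.array([[np.cos(y),-np.sin(y)],[np.sin(y),np.cos(y)]])
def fit(n,z0,x0=-10,fresh=True):
    d=snap(n)[1] if fresh else np.load(f'pics/{n}.npz')['d']
    P=pts(n,d).reshape(-1,3);S=P.copy();S[:,:2]=(P[:,:2]-O)@R
    q=S[(S[:,0]>x0-100)&(S[:,0]<x0+105)&(abs(S[:,1])<45)&(abs(S[:,2]-z0)<40)]
    b=q[(q[:,0]>x0+2)&(q[:,0]<x0+48)]
    f=lambda p:np.hypot(b[:,1]-p[0]-p[1]*(b[:,0]-x0-25),b[:,2]-p[2]-p[3]*(b[:,0]-x0-25))-33
    r=least_squares(f,[0,0,z0,0],loss='soft_l1',f_scale=1.5);p=r.x
    t=q[(np.hypot(q[:,1]-p[0],q[:,2]-p[2])<22)&(q[:,0]>x0+60)]
    print(n,len(b),'y %.1f yaw %.2f z %.1f pitch %.2f deg'%(p[0],np.degrees(p[1]),p[2],np.degrees(p[3])),'res',np.median(abs(r.fun)).round(2),'tip x',np.percentile(t[:,0],[80,90,95,99]).round(1),len(t))
E
python3 -c "
from fit import *
fit('scene',147,-22,False)
e=read_state()['eef_pos'];print('tool in stove',(e[:2]-O)@R,e[2])"
```

```text
scene 766 y -6.3 yaw -3.25 z 143.8 pitch -3.05 deg res 1.14 tip x [80.1 80.6 80.9 81.6] 372
tool in stove [-23.46021764  -6.83814791] 127.4744116173478
```

```bash
python3 - <<'E'
from fit import *
z=np.load('pics/scene.npz');P=pts('scene',z['d']).reshape(-1,3);S=P.copy();S[:,:2]=(P[:,:2]-O)@R
q=S[(S[:,0]>-130)&(S[:,0]<95)&(abs(S[:,1]+7)<36)&(abs(S[:,2]-144)<36)]
for a in range(-110,95,10):
    k=q[(q[:,0]>=a)&(q[:,0]<a+10)]
    if len(k)<8: continue
    f=lambda p:np.hypot(k[:,1]-p[0],k[:,2]-p[1])-33
    r=least_squares(f,[-7,144],loss='soft_l1').x
    print(a,len(k),'circ',r.round(1),'zmax',np.percentile(k[:,2],97).round(1),'y',np.percentile(k[:,1],[3,97]).round(1))
k=q[(q[:,0]>78)&(q[:,0]<83)];print(len(k),[np.percentile(k[:,i],[3,50,97]).round(1) for i in(1,2)])
E
```

```text
-100 37 circ [-10.5 144.1] zmax 178.3 y [-31.3   1.8]
-90 17 circ [ -9.8 144.2] zmax 179.0 y [-38.4  -2.8]
-80 25 circ [ -9.7 143.5] zmax 176.5 y [-37.4   5.4]
-70 72 circ [ -9.7 143.8] zmax 178.1 y [-35.9  12. ]
-60 83 circ [ -8.9 143.9] zmax 177.9 y [-34.4  14.7]
-50 93 circ [ -8.7 143.8] zmax 177.8 y [-34.8  17.1]
-40 93 circ [ -8.3 143.8] zmax 177.5 y [-36.4  18.7]
-30 125 circ [ -8.8 144.1] zmax 177.3 y [-41.1  21.6]
-20 181 circ [ -7.5 144.1] zmax 178.0 y [-42.1  28.5]
-10 118 circ [ -7.3 143.6] zmax 176.9 y [-32.   25.3]
0 127 circ [ -7.1 143.6] zmax 177.4 y [-33.6  25.5]
10 127 circ [ -6.8 143.1] zmax 176.9 y [-30.5  25.8]
20 133 circ [ -6.4 143.2] zmax 177.2 y [-32.4  26.2]
30 130 circ [ -6.1 143.3] zmax 176.9 y [-30.5  26.3]
40 168 circ [ -5.9 143.1] zmax 177.1 y [-33.8  26.5]
50 211 circ [ -6.8 140.1] zmax 174.4 y [-32.8  24.6]
60 245 circ [ -8.5 133.7] zmax 170.8 y [-30.   20.5]
70 247 circ [-27.9 138.9] zmax 163.8 y [-21.7  14.6]
80 96 circ [ 16.9 128.1] zmax 162.8 y [-21.2   6.2]
244 [array([-21.7,  -4. ,  13. ]), array([126.5, 146.1, 162.7])]
```

```bash
python3 -m handwheel '-.04 .18 0 -.26 .5;0 0 -.3 0 .5;0 0 -.6 0 .5;0 0 -.6 0 .5;0 0 -.4 0 .5;0 0 -.25 0 .5;0 0 0 0 .5;0 0 0 0 .5;0 0 0 0 .5'
python3 - <<'E'
from fit import *
e=read_state();print('tool',(e['eef_pos'][:2]-O)@R,e['eef_pos'][2],np.degrees(e['eef_rot'][2])+180,e['wrist_force'])
P=pts('scene',snap('scene')[1]).reshape(-1,3);S=P.copy();S[:,:2]=(P[:,:2]-O)@R
q=S[(S[:,0]>-130)&(S[:,0]<95)&(abs(S[:,1])<36)&(abs(S[:,2]-58)<36)]
for a in range(-100,50,20):
    k=q[(q[:,0]>=a)&(q[:,0]<a+20)&(q[:,2]>46)]
    if len(k)<8: continue
    r=least_squares(lambda p:np.hypot(k[:,1]-p[0],k[:,2]-p[1])-33,[0,55],loss='soft_l1').x
    print(a,len(k),r.round(1))
E
```

```text
clock: 6.42
eef_pos: [561.7, 18.1, 42.8]
eef_rot: [-3.141, 0.001, -2.941]
wrist_force: [0.5, 0.6, -1.9]
finger_gap: 65.4
finger_force: 20.0
tool [-22.63465025   1.22322898] 42.77204858768316 11.490569625869426 [ 0.47547154  0.57319186 -1.93151366]
-100 60 [-0.2 59.2]
-80 48 [ 0.  59.3]
-60 152 [-0.3 59.2]
-40 204 [-0.2 59.3]
-20 269 [ 0.  59.3]
0 236 [ 0.4 59. ]
20 253 [ 0.6 59. ]
40 322 [ 0.3 57.3]
```

Well aligned, within 0.5 mm and 0.4°. Now I lower onto the rails.

```bash
python3 -m handwheel '0 0 -.1 0 .5;0 0 -.08 0 .5;0 0 0 0 .5;0 0 0 0 .5'
python3 -m handwheel '0 0 -.03 0 .5;0 0 0 0 .5;0 0 0 0 .5'
python3 -m handwheel '0 0 -.03 0 .5;0 0 0 0 .5;0 0 0 0 .5'
```

```text
clock: 6.8
eef_pos: [561.2, 18.2, 34.7]
eef_rot: [-3.141, 0.0, -2.941]
wrist_force: [0.4, -1.7, -1.4]
finger_gap: 65.5
finger_force: 20.0
clock: 7.05
eef_pos: [561.6, 17.9, 34.1]
eef_rot: [-3.141, 0.001, -2.941]
wrist_force: [-1.1, -4.0, 4.7]
finger_gap: 65.2
finger_force: 20.0
clock: 7.3
eef_pos: [561.9, 17.6, 33.6]
eef_rot: [-3.14, 0.002, -2.941]
wrist_force: [-2.5, -6.1, 11.6]
finger_gap: 65.7
finger_force: 19.9
```

```bash
python3 -m handwheel '0 0 .03 0 .3;0 0 0 0 .2;0 0 0 0 .15;0 0 0 0 .15;0 0 0 0 .15'
python3 -m handwheel '0 0 .2 0 .12;0 0 .5 0 .12;0 0 .6 0 .12;0 0 .4 0 .12;-.6 -.12 .1 0 .5;-.9 -.19 0 0 1;-.6 -.12 0 0 1;-.35 -.07 0 0 1;0 0 0 0 1;0 0 0 0 1;0 0 0 0 1;0 0 0 0 1'
python3 - <<'E'
from fit import *
e=read_state();print('tool',(e['eef_pos'][:2]-O)@R,e['eef_pos'][2],np.degrees(e['eef_rot'][2])+180,e['wrist_force'])
im,d=snap('scene');P=pts('scene',d).reshape(-1,3);S=P.copy();S[:,:2]=(P[:,:2]-O)@R
q=S[(S[:,0]>-130)&(S[:,0]<95)&(abs(S[:,1])<36)&(abs(S[:,2]-50)<36)]
for a in range(-100,50,20):
    k=q[(q[:,0]>=a)&(q[:,0]<a+20)&(q[:,2]>40)]
    if len(k)<8: continue
    r=least_squares(lambda p:np.hypot(k[:,1]-p[0],k[:,2]-p[1])-33,[0,50],loss='soft_l1').x
    print(a,len(k),r.round(1))
k=q[q[:,2]>60];print('x range',np.percentile(k[:,0],[.5,1,99,99.5]))
cv2.imwrite('pics/c4.png',cv2.resize(im[110:330,220:480,::-1],None,fx=2.6,fy=2.6))
E
```

```text
clock: 7.72
eef_pos: [560.9, 18.5, 33.2]
eef_rot: [3.141, -0.0, -2.941]
wrist_force: [-0.5, 0.5, 0.4]
finger_gap: 79.9
finger_force: 0.0
clock: 8.72
eef_pos: [463.9, -1.5, 105.5]
eef_rot: [-3.142, 0.0, -2.941]
wrist_force: [-0.8, -0.3, -0.3]
finger_gap: 32.8
finger_force: 0.0
tool [-122.32417627    2.02520771] 105.53911379605046 11.505913829373583 [-0.76810167 -0.32678464 -0.3091926 ]
-100 167 [-0.7 49.7]
-80 197 [-0.7 49.8]
-60 205 [-0.7 49.9]
-40 212 [-0.6 49.9]
-20 225 [-0.8 50. ]
0 232 [-0.6 49.6]
20 241 [-0.7 49.8]
40 325 [-1.1 48.4]
x range [-96.75291085 -95.57805983  81.27970526  82.44976896]
```

View pics/c4.png

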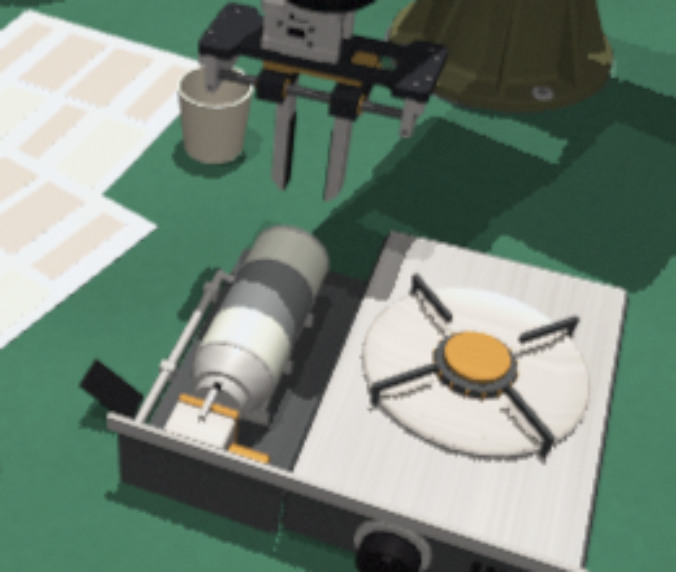

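It sits seated in the V with its notch up: y slope 0, axis at z≈49.8. I bring the closed fingers down behind the base and push.

```bash
python3 -m handwheel '.01 -.06 -.3 0 1;0 0 -.6 0 1;0 0 -.5 0 1;0 0 -.34 0 1;0 0 0 0 1;0 0 0 0 1'
python3 -m handwheel '.1 .02 0 0 1;.1 .02 0 0 1;.05 .01 0 0 1;0 0 0 0 1;0 0 0 0 1'
python3 -c "
from fit import *
e=read_state();print('tool',(e['eef_pos'][:2]-O)@R,e['eef_pos'][2],e['wrist_force'][:2]@R)"
```

```text
clock: 9.27
eef_pos: [463.6, -4.0, 35.6]
eef_rot: [3.141, -0.001, -2.941]
wrist_force: [0.0, -0.5, 0.9]
finger_gap: 0.6
finger_force: 0.0
clock: 9.68
eef_pos: [473.8, -2.0, 36.2]
eef_rot: [-3.141, 0.001, -2.941]
wrist_force: [-0.4, -0.4, -0.2]
finger_gap: 0.5
finger_force: 0.0
tool [-112.78945779   -0.49057001] 36.1593107827764 [-0.48158086 -0.27591349]
```

```bash
python3 -m handwheel '.025 .005 0 0 1;.025 .005 0 0 1;.025 .005 0 0 1;.025 .005 0 0 1;.025 .005 0 0 1;.025 .005 0 0 1;0 0 0 0 1;0 0 0 0 1'
python3 -m handwheel '.025 .005 0 0 1;.025 .005 0 0 1;0 0 0 0 1;0 0 0 0 1'
python3 -m handwheel '.025 .005 0 0 1;.025 .005 0 0 1;0 0 0 0 1;0 0 0 0 1'
```

```text
clock: 10.35
eef_pos: [479.5, -0.9, 35.8]
eef_rot: [3.142, -0.0, -2.941]
wrist_force: [0.1, -0.2, -0.7]
finger_gap: 0.3
finger_force: 0.0
clock: 10.68
eef_pos: [481.5, -0.5, 35.8]
eef_rot: [3.142, -0.0, -2.941]
wrist_force: [-0.1, 0.5, 0.6]
finger_gap: 0.4
finger_force: 0.3
clock: 11.02
eef_pos: [483.7, -0.1, 35.9]
eef_rot: [-3.142, 0.0, -2.941]
wrist_force: [0.6, 0.2, -0.2]
finger_gap: 0.1
finger_force: 0.1
```

```bash
python3 -m handwheel '.025 .005 0 0 1;.025 .005 0 0 1;0 0 0 0 1;0 0 0 0 1'
python3 -m handwheel '.025 .005 0 0 1;.025 .005 0 0 1;0 0 0 0 1;0 0 0 0 1'
python3 -m handwheel '.025 .005 0 0 1;.025 .005 0 0 1;0 0 0 0 1;0 0 0 0 1'
```

```text
clock: 11.35
eef_pos: [485.7, 0.3, 35.9]
eef_rot: [-3.142, 0.0, -2.941]
wrist_force: [0.4, 0.0, 0.1]
finger_gap: 0.3
finger_force: 0.1
clock: 11.68
eef_pos: [487.7, 0.7, 35.9]
eef_rot: [-3.142, 0.0, -2.941]
wrist_force: [-0.7, -0.6, -0.2]
finger_gap: 0.5
finger_force: 0.1
clock: 12.02
eef_pos: [489.7, 1.1, 35.9]
eef_rot: [-3.142, 0.0, -2.941]
wrist_force: [-0.3, -0.1, -0.1]
finger_gap: 0.5
finger_force: 0.1
```

```bash
python3 - <<'E'
from fit import *
e=read_state();print('tool',(e['eef_pos'][:2]-O)@R)
im,d=snap('scene');P=pts('scene',d).reshape(-1,3);S=P.copy();S[:,:2]=(P[:,:2]-O)@R
k=S[(S[:,0]>-99)&(S[:,0]<95)&(abs(S[:,1])<30)&(S[:,2]>60)&(S[:,2]<84)];print('x range',np.percentile(k[:,0],[.5,1,99,99.5]))
cv2.imwrite('pics/c5.png',cv2.resize(im[130:330,240:400,::-1],None,fx=2.9,fy=2.9))
E
```

```text
tool [-96.58697108  -0.62473683]
x range [-87.30678934 -86.04300622  91.03724664  91.79645562]
```

View pics/c5.png

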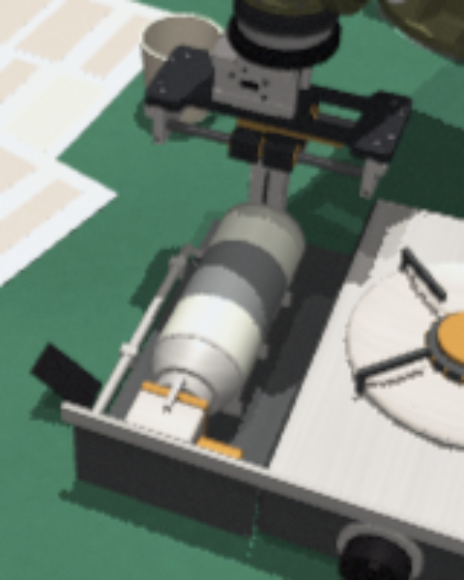

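The canister has slid about 9 mm and the collar is near x≈90. From here I take fine steps.

```bash
for i in 1; do python3 -m handwheel '.013 .0026 0 0 1;.013 .0026 0 0 1;0 0 0 0 1'; done; python3 -m handwheel '.013 .0026 0 0 1;0 0 0 0 1' | grep -E 'pos|wrist'
python3 -m handwheel '.013 .0026 0 0 1;0 0 0 0 1' | grep -E 'pos|wrist'
python3 -m handwheel '.013 .0026 0 0 1;0 0 0 0 1' | grep -E 'pos|wrist'
python3 -m handwheel '.013 .0026 0 0 1;0 0 0 0 1' | grep -E 'pos|wrist'
```

```text
clock: 12.32
eef_pos: [490.6, 1.3, 35.8]
eef_rot: [3.142, -0.0, -2.941]
wrist_force: [-2.3, -0.3, 1.4]
finger_gap: 0.6
finger_force: 0.9
eef_pos: [491.1, 1.4, 35.9]
wrist_force: [-2.1, 0.0, 1.3]
eef_pos: [491.7, 1.5, 35.8]
wrist_force: [-1.6, 0.1, 0.2]
eef_pos: [492.2, 1.6, 35.9]
wrist_force: [-2.1, -0.5, 0.6]
eef_pos: [492.7, 1.7, 35.8]
wrist_force: [-1.4, 0.2, 0.7]
```

```bash
python3 -m handwheel '.013 .0026 0 0 1;0 0 0 0 1' | grep -E 'pos|wrist'
python3 -m handwheel '.013 .0026 0 0 1;0 0 0 0 1' | grep -E 'pos|wrist'
```

```text
eef_pos: [493.3, 1.8, 35.9]
wrist_force: [-1.6, 0.9, 0.9]
eef_pos: [493.8, 2.0, 35.8]
wrist_force: [-2.2, -1.1, 0.9]
```

```bash
python3 -m handwheel '.013 .0026 0 0 1;0 0 0 0 1' | grep -E 'pos|wrist'
python3 -m handwheel '.01 .002 0 0 1;0 0 0 0 1' | grep -E 'pos|wrist'
```

```text
eef_pos: [494.3, 2.1, 35.9]
wrist_force: [-1.2, 0.9, 1.0]
eef_pos: [494.7, 2.1, 35.9]
wrist_force: [-1.7, -0.3, 0.6]
```

```bash
python3 -m handwheel '.013 .0026 0 0 1;0 0 0 0 1' | grep -E 'pos|wrist'
python3 -m handwheel '.01 .002 0 0 1;0 0 0 0 1' | grep -E 'pos|wrist'
```

```text
eef_pos: [495.2, 2.3, 35.8]
wrist_force: [-2.4, 0.5, -0.1]
eef_pos: [495.2, 2.3, 35.8]
wrist_force: [-5.3, -0.9, 2.8]
```

```bash
python3 -m handwheel '.01 .002 0 0 1;0 0 0 0 1' | grep -E 'pos|wrist'
python3 -m handwheel '.01 .002 0 0 1;0 0 0 0 1' | grep -E 'pos|wrist'
```

```text
eef_pos: [495.2, 2.3, 35.8]
wrist_force: [-7.7, -0.8, 6.3]
eef_pos: [495.3, 2.3, 35.8]
wrist_force: [-12.0, -1.9, 8.3]
```

Contact felt: the force rose from 2 to 12 N while the tool stopped. I ease back a little, hold, then withdraw.

```bash
python3 -m handwheel '-.008 -.0016 0 0 1;0 0 0 0 1;0 0 0 0 1;0 0 0 0 1'  | grep -E 'pos|wrist'
python3 -m handwheel '-.04 -.008 0 0 1;-.1 -.02 0 0 1;-.2 -.04 0 0 1;-.3 -.06 0 0 1;0 0 0 0 1;0 0 .5 0 1;0 0 .9 0 1;0 0 .6 0 1;0 0 0 0 1;0 0 0 0 1'
python3 - <<'E'
from fit import *
e=read_state();p=(e['eef_pos'][:2]-O)@R;print('tool',p,e['eef_pos'][2])
im,d=snap('scene');P=pts('scene',d).reshape(-1,3);S=P.copy();S[:,:2]=(P[:,:2]-O)@R
k=S[(S[:,0]>-99)&(S[:,0]<95)&(abs(S[:,1])<30)&(S[:,2]>60)&(S[:,2]<84)];print('x range',np.percentile(k[:,0],[.5,1,99,99.5]))
for a in(-90,-50,-10,20):
    k=S[(S[:,0]>=a)&(S[:,0]<a+20)&(S[:,2]>40)&(S[:,2]<86)&(abs(S[:,1])<36)]
    print(a,least_squares(lambda p:np.hypot(k[:,1]-p[0],k[:,2]-p[1])-33,[0,50],loss='soft_l1').x.round(1))
k=S[(S[:,0]>60)&(S[:,0]<105)&(S[:,1]<-70)&(S[:,1]>-125)&(S[:,2]>14)&(S[:,2]<60)]
print('paddle',[np.percentile(k[:,i],[2,50,98]).round(1).tolist() for i in range(3)])
t=np.array([82,-62.7-42]);w=O+R@t;print('goal above paddle',w,'delta/40',(w-e['eef_pos'][:2])/40)
E
```

```text
eef_pos: [495.2, 2.3, 35.8]
wrist_force: [-7.6, -0.6, 6.7]
clock: 15.48
eef_pos: [471.1, -2.8, 116.8]
eef_rot: [-3.141, 0.003, -2.941]
wrist_force: [-1.4, -1.0, -0.5]
finger_gap: 0.4
finger_force: 0.0
tool [-115.59572185   -0.64470267] 116.82727314140199
x range [-80.15140813 -78.23189534  91.22426667  93.09222553]
-90 [-0.7 49.9]
-50 [-0.7 49.9]
-10 [-0.7 49.9]
20 [-0.8 49.7]
paddle [[67.0, 82.6, 96.2], [-108.0, -89.9, -71.1], [17.0, 29.6, 41.8]]
goal above paddle [685.77786251 -64.21873935] delta/40 [ 5.36747264 -1.53621981]
```

```bash
python3 - <<'E'
from fit import *
P=pts('scene',np.load('pics/scene.npz')['d']).reshape(-1,3)
k=P[(P[:,0]>735)&(P[:,0]<950)&(abs(P[:,1]+60)<130)&(P[:,2]>60)&(P[:,2]<400)]
print(len(k),np.percentile(k,[1,50,99],axis=0).round(0))
E
python3 -m handwheel '.4 -.1 0 0 1;.8 -.2 0 0 1;.9 -.25 0 0 1;.9 -.25 0 0 1;.9 -.25 0 0 1;.8 -.25 0 0 1;.5 -.17 0 0 1;.17 -.07 0 0 1;0 0 0 0 1;0 0 0 0 1;0 0 0 0 1'
python3 -c "
from fit import *
e=read_state();print('tool',(e['eef_pos'][:2]-O)@R,e['eef_pos'][2])"
```

```text
2053 [[872. -48.  61.]
 [905. -18. 125.]
 [925.  -0. 191.]]
clock: 16.45
eef_pos: [684.4, -64.0, 114.9]
eef_rot: [3.141, -0.001, -2.941]
wrist_force: [-0.3, 0.7, 1.3]
finger_gap: 0.4
finger_force: 0.0
tool [  80.69977159 -104.19073017] 114.91822544795971
```

```bash
python3 -m handwheel '0 0 -.4 0 1;0 0 -.6 0 1;0 0 -.5 0 1;0 0 -.2 0 1;0 0 -.1 0 1;0 0 -.1 0 1;0 0 -.1 0 1;0 0 0 0 1'
python3 -m handwheel '0 0 -.1 0 1;0 0 -.1 0 1;0 0 -.1 0 1;0 0 0 0 1'| grep -E 'pos|wrist'
python3 -m handwheel '0 0 -.1 0 1;0 0 -.1 0 1;0 0 0 0 1;0 0 0 0 1'| grep -E 'pos|wrist'
```

```text
clock: 17.12
eef_pos: [685.5, -64.3, 36.4]
eef_rot: [-3.141, 0.001, -2.941]
wrist_force: [0.4, 0.7, 0.3]
finger_gap: 0.5
finger_force: 0.2
eef_pos: [684.9, -64.3, 23.0]
wrist_force: [0.1, 0.3, 0.6]
eef_pos: [684.9, -64.2, 15.2]
wrist_force: [0.0, 0.7, -0.5]
```

```bash
python3 -m handwheel '0 0 -.03 0 1;0 0 -.03 0 1;0 0 0 0 1'| grep -E 'pos|wrist'
python3 -m handwheel '0 0 -.03 0 1;0 0 0 0 1'| grep -E 'pos|wrist'
python3 -m handwheel '0 0 -.02 0 1;0 0 0 0 1;0 0 0 0 1'| grep -E 'pos|wrist'
```

```text
eef_pos: [685.2, -64.3, 13.3]
wrist_force: [0.3, -1.1, 0.3]
eef_pos: [685.3, -64.3, 12.7]
wrist_force: [-2.2, -0.7, 4.1]
eef_pos: [685.3, -64.4, 12.6]
wrist_force: [-5.7, 1.6, 9.9]
```

The paddle hits its hard stop at z = 12.6, as predicted. I lift off and verify.

```bash
python3 -m handwheel '0 0 0 0 1;0 0 .1 0 1;0 0 .4 0 1;0 0 .9 0 1;0 0 .9 0 1;-.3 -.8 .6 0 1;-.5 -.9 0 0 1;-.5 -.9 0 0 1;-.5 -.9 0 0 1;0 0 0 0 1;0 0 0 0 1'
python3 - <<'E'
from fit import *
im,d=snap('scene');P=pts('scene',d).reshape(-1,3);S=P.copy();S[:,:2]=(P[:,:2]-O)@R
k=S[(S[:,0]>60)&(S[:,0]<105)&(S[:,1]<-72)&(S[:,1]>-125)&(S[:,2]>6)&(S[:,2]<60)]
print('paddle z',np.percentile(k[:,2],[2,50,98]),len(k))
for a in(-75,-40,-10,20):
    k=S[(S[:,0]>=a)&(S[:,0]<a+20)&(S[:,2]>40)&(S[:,2]<86)&(abs(S[:,1])<36)]
    print(a,least_squares(lambda p:np.hypot(k[:,1]-p[0],k[:,2]-p[1])-33,[0,50],loss='soft_l1').x.round(1))
b=snap('top')[0]
cv2.imwrite('pics/c6.png',np.hstack([cv2.resize(im[130:330,220:400,::-1],(360,400)),cv2.resize(b[130:310,170:300,::-1],(289,400))]))
E
```

```text
clock: 19.37
eef_pos: [612.4, -206.0, 127.6]
eef_rot: [-3.142, 0.0, -2.944]
wrist_force: [0.2, 0.8, 0.4]
finger_gap: 0.5
finger_force: 0.0
paddle z [ 9.62314317 12.06219008 14.35941954] 240
-75 [-0.7 49.9]
-40 [-0.8 49.9]
-10 [-0.7 49.9]
20 [-0.8 49.7]
```

View pics/c6.png

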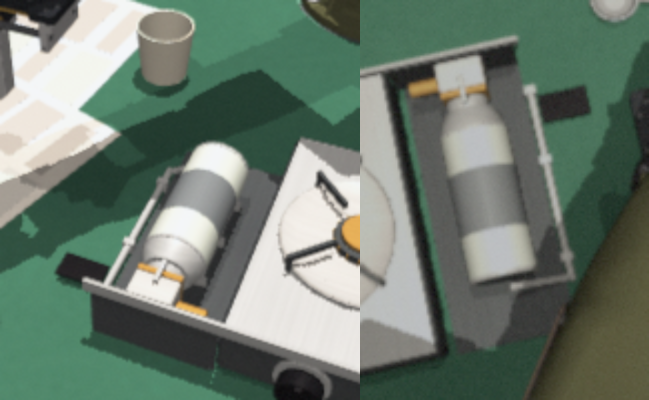

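The paddle is level (z≈12 mm), the gate stands behind the base at (540,283) in the top crop, and the collar is against the brass face. The arm is clear.

```bash
python3 -c "
from cell import sign_off;print(sign_off())"
```

```text
the job is handed in; nothing more can be done
None
```

I handed the job in with the canister seated on both rails, its collar pressed onto the regulator (12 N total at the wrist at most, about 2 N of it rail friction), the lock paddle fully down and the arm clear; no verdict came back.

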